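# Fetch the red parts cup from the hook rack at the camera repair bench

### The arm

A 6-joint arm with a two-finger parallel gripper is mounted at the origin on the work surface. World frame = base frame: x ahead of the robot, y to its left, z up, the work surface at z = 0. Lengths are in m, angles in rad, forces in N, time in s.
With the tool pointing down it reaches from about 0.225 to 0.875 m from the base axis. Payload 3.4 kg.
Tool frame: the origin (TCP) lies at the very end of the fingers, on their centre line; the grasp point (between the pads) lies 19 mm behind it; z points along the fingers, x is the direction in which the jaws open and shut, and the axes are right-handed (so a half turn about z gives the same grasp; the last joint's range is limited). The gripper opens to 85 mm and grips with 20 to 120 N. Pads are 22 mm wide; open, the fingers measure 114 mm over their backs; the gripper's body (76 mm by 85 mm) begins 54 mm behind the grasp point. The pads swing forward as they close: fully open they stand 13 mm farther back than shut.
Start: joints at [1.217, 0.276, 1.505, -0, 1.361, -0.121], TCP at [0.133, 0.56, 0.231] pointing down, gripper open.
Joint ranges: [-2.89, 2.89], [-0.75, 2.08], [0.22, 2.7], [-1.18, 4.32], [0.11, 2.71], [-2.7, 2.7]. Speed limits (rad/s): [2.57, 2.57, 3.14, 3.14, 3.14, 3.14].

### API

Orientations are given as a unit quaternion [w, x, y, z].
In Python, from rig import manip gives the robot as it stands.
- The arm moves only by the tool carry_out, never from a script. Its argument "series" is a list of rows, each a list of 2 entries, a list of its own where there are three numbers: the shift along the tool's x, y, z in mm, then the turn about the tool's z in degrees. A call has 1 to 10 rows; each row shifts and turns the pose as measured when the row begins, along the tool's axes as they then stand; what a row does not reach is not made up. A row lasts 1/12 s, in which the tool goes at most 41.7 mm and 7.16 degrees, less where a joint would pass 70% of its speed; a pose out of reach is approached as far as the arm can. A call is refused whole if a number of a shift passes 41.7 or a number of a turn 7.16, either way. A call with a gripper value outside its range is refused whole. "fingers" is the finger opening in mm, from 0 to 85.4, set as the call begins (left out, the last holds). The fingers move at their own pace and stop on an object; "squeeze" is the grip in N (left out, the last holds). Time passes only in rows, so rows that do not move let the fingers close. It gives the time, the measured TCP pose, the force and the opening at its end, in the units of the state.
- manip.get_state(): the state, without advancing time (a new reading comes with each control period).
- manip.get_image(name): name is "scene" or "top"; returns a dict with "frame" (384x512x3 uint8, blue, green, red), "K" (3x3 intrinsics, pixels), "k1" (the pictures are not rectified: a ray, as slopes to the right and down, at radius r is drawn at 1 + k1 r^2 times it, then the intrinsics apply), "rvec" (rotation vector, rad) and "tvec" (3), from world to camera coordinates, as OpenCV has them. Camera axes: x right, y down, z forward; pixel columns grow to the right and rows downward; lengths in m; the calibration is good to about 2 mm. A picture is of the moment at which its call begins. There is no depth.
- manip.sign_off(): hands the job in, once; it reports no verdict.
The state is a dict: "clock": time; "qpos": joint angles; "qd": joint speeds; "effort": joint torques, N m; "position": TCP position; "ee_rot": TCP orientation; "contact_force": force on the tool from outside, world axes, zero at the start; "moment": the same for the moment, N m; "width": finger opening in m.
Only numpy, scipy, OpenCV 4.12 (cv2) and the standard library are available. Lean on these libraries where they do the work, as an engineer would, in place of code of your own. Each camera call takes 0.05 s, during which the arm holds its last target. There are 200 camera calls.

### The job

Lift the red parts cup up and off its hook on the rack, carry it over and set it down gently, standing upright and wholly on the round green pad beside the opened camera, ready for the screws. Leave the blue and the yellow cup hanging on their hooks.

Things in the scene. Friction and masses are not known exactly. Their poses are not given: they have to be found in the camera images.
- red_cup: Empty red plastic cup, 80 g, hung on one of 3 like hooks of a rack. Origin: centre of its underside, 76 mm above the table when hung; z up. Cup 42 mm high, 40 across the foot, 54 the rim. Rigid steel bail (6 mm wire in the yz plane) rises to a crossbar 97 mm above the origin. On it a red knob to grip: 20 (x) by 24 (y) mm, from 107 to 135 mm above the origin. Its -x points away from the rack.
- blue_cup: Same cup in blue, on another hook 130 or 260 mm away along the cups' y. Each hook is a 6 mm rod in the cup's xz plane, under the crossbar, from the rack's rail on the +x side (rail face 54 mm from the cup's axis, its top 108 mm above the hung cup's origin) to a tip 26 mm on the -x side, 14 mm higher than the dip where the crossbar lies.
- yellow_cup: Same cup in yellow, on the third hook. Cups can swing. To unhook one: grip its knob (best across y, clear of the hook), lift straight up 20 to 40 mm (beyond about 45 mm the rim meets the hook from below), then draw it 60 mm or more toward its own -x, to the robot's side, before going anywhere else.
- pad: Round green pad, 100 mm across, fixed on the table between robot and rack. Origin: centre of its underside, on the table; its top, where the cup stands, is 4 mm higher. Black opened camera (up to 45 mm high) on its +y side, from 75 mm off the pad's centre on; black lens, 48 mm high, on its -y side, from 110 mm off on.
Not all that is in view belongs to the job. Of the things shaped like the pad, the green one is meant. There is more than one size of the red_cup; the job needs the larger.

How it is judged:
By the outcome, as a careful person would: the job done as asked, in the order asked, and still so for the second after the job is handed in, with the robot touching nothing.
It also fails if it takes over 38 s, if anything falls off the work surface, if the arm or the gripper's body presses on something with over 40 N, if the wrist force passes 120 N, or if a joint passes its speed limit or range.

## Working session

There is one attempt and no reset: what is moved stays moved. The work goes in short steps, Python scripts to look and compute and a tool call to move; the robot and the scene stay as the last step left them, time stands still between calls to the robot, and variables do not carry over. Pictures are saved under pics/ and viewed, about 8 in all and at most 12, crops included, and the job is handed in when it is done.

Besides the shell and the picture viewer there is one more tool, called after "Call:" as name([rows], argument=value, ...), one row to a line, values as JSON. carry_out: Moves the arm, as the interface text tells. Its arguments: {"type":"object","properties":{"series":{"type":"array","items":{"type":"array"}},"fingers":{"type":"number"},"squeeze":{"type":"number"}},"required":["series"]}

```bash
mkdir -p pics
cat > h.py <<'E'
import numpy as np, cv2
from rig import manip
def snap(name, tag):
    d=manip.get_image(name); cv2.imwrite(f'pics/{tag}.png',d['frame']); np.savez(f'pics/{tag}.npz',**{k:d[k] for k in('K','k1','rvec','tvec','frame')}); return d
def load(tag): return dict(np.load(f'pics/{tag}.npz'))
def dist(d): return np.array([float(d['k1']),0,0,0])
def ray(d,uv):
    n=cv2.undistortPoints(np.array([[uv]],float),np.array(d['K'],float),dist(d))[0,0]
    R=cv2.Rodrigues(np.array(d['rvec'],float))[0]; t=np.array(d['tvec'],float).reshape(3)
    return -R.T@t, R.T@np.array([n[0],n[1],1])
def onz(d,uv,z):
    c,r=ray(d,uv); return c+r*(z-c[2])/r[2]
def tri(pairs):
    A=np.zeros((3,3));b=np.zeros(3)
    for d,uv in pairs:
        c,r=ray(d,uv); r=r/np.linalg.norm(r); P=np.eye(3)-np.outer(r,r); A+=P;b+=P@c
    return np.linalg.solve(A,b)
def proj(d,p):
    return cv2.projectPoints(np.array([p],float),np.array(d['rvec'],float),np.array(d['tvec'],float),np.array(d['K'],float),dist(d))[0].reshape(-1)
E
python3 - <<'E'
from h import *
a=snap('scene','s0');b=snap('top','t0')
for n,d in(('s',a),('t',b)):
    print(n,ray(d,(256,192)),d['k1'])
s=manip.get_state();print(s)
cv2.imwrite('pics/s0b.png',cv2.resize(a['frame'],(800,600)));cv2.imwrite('pics/t0b.png',cv2.resize(b['frame'],(800,600)))
E
```

```text
s (array([ 1.18823219, -0.18838041,  0.67991251]), array([-0.75458535,  0.25043193, -0.60780649])) -0.08466216168073856
t (array([0.33113569, 0.05867092, 0.85454159]), array([ 2.06312934e-01,  9.25846729e-04, -9.78497551e-01])) -0.043396032426183076
{'clock': 0.1, 'qpos': array([ 1.21697607e+00,  2.76533158e-01,  1.50600397e+00,  1.90393702e-05,
        1.36070813e+00, -1.20995243e-01]), 'qd': array([-0.000917  , -0.00172679, -0.0021659 ,  0.00073832, -0.00096741,
        0.00064153]), 'effort': array([ 1.47141865e-03, -4.17700624e+01, -2.46405011e+01, -1.74844577e-04,
        5.92255892e-03,  9.75707621e-06]), 'position': array([0.13249972, 0.55904158, 0.23052644]), 'ee_rot': array([ 4.22533590e-04,  7.84452124e-01,  6.20188827e-01, -7.10156005e-04]), 'contact_force': array([-0.11224567, -0.95565211, -0.12113607]), 'moment': array([0.0170328 , 0.0013507 , 0.01378214]), 'width': 0.08560615906460152}
```

View pics/s0b.png

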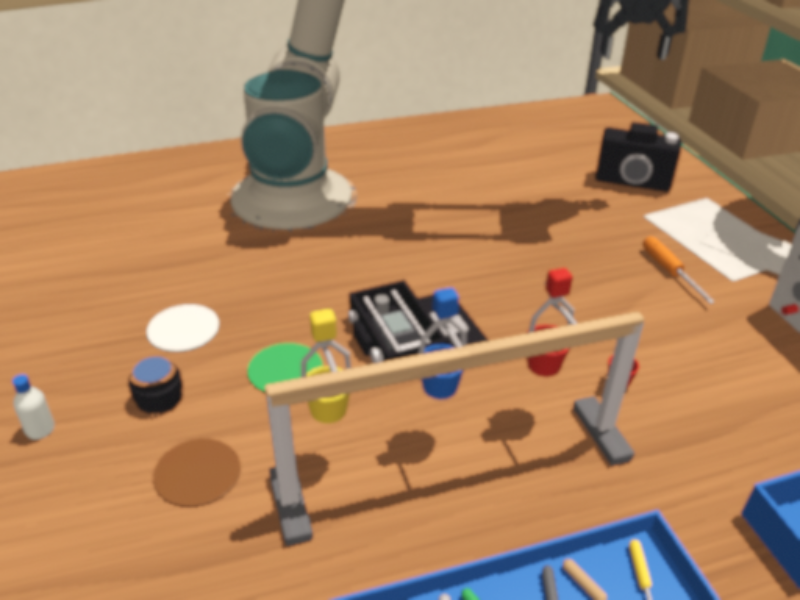

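View pics/t0b.png

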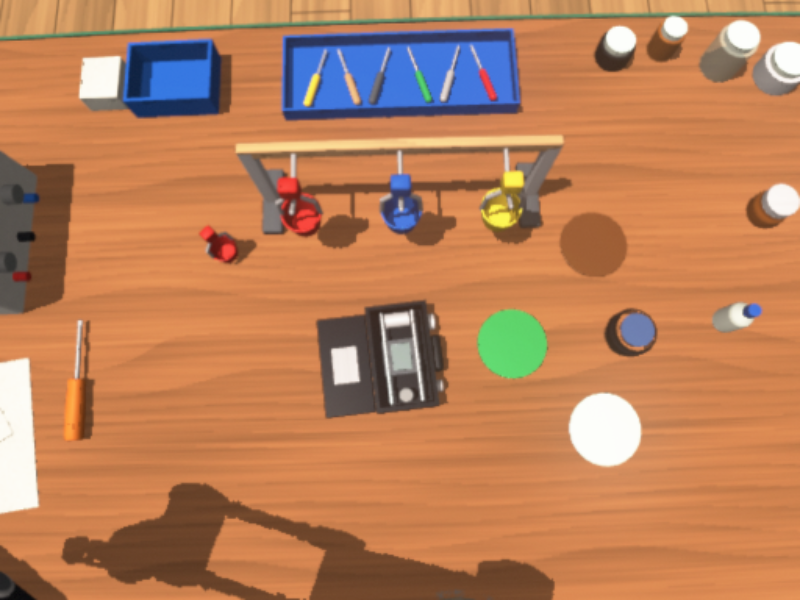

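The top view (800x600) shows a hung red cup with its knob at (289,188), blue at (401,187) and yellow at (513,182). A smaller red cup stands on the table at (222,247). The green pad is at (512,343); the white disc at (605,430) and the brown disc at (593,245) are decoys. The hung red cup is the larger one and fits the description. I'll confirm it in an enlarged crop.

Run:
```python
from h import *
s=load('s0');t=load('t0')
c1=cv2.resize(t['frame'][85:175,120:220],(400,360),interpolation=cv2.INTER_CUBIC)
c2=cv2.resize(s['frame'][165:255,325:425],(400,360),interpolation=cv2.INTER_CUBIC)
cv2.imwrite('pics/c1.png',np.hstack([c1,c2]))
k=512/800
for n,a,b in(('red',(558,283),(289,188)),('blue',(446,303),(401,187)),('yel',(323,325),(513,182))):
    print(n,tri([(s,np.array(a)*k),(t,np.array(b)*k)]))
hsv=cv2.cvtColor(t['frame'],cv2.COLOR_BGR2HSV);m=cv2.inRange(hsv,(50,120,60),(75,255,255));m[:150]=0
mo=cv2.moments(m[:, 300:360]);uv=(mo['m10']/mo['m00']+300,mo['m01']/mo['m00']);print(uv,onz(t,uv,.004))
m=cv2.inRange(cv2.cvtColor(s['frame'],cv2.COLOR_BGR2HSV),(50,120,60),(75,255,255))[:260,100:260]
x,y,w,h=cv2.boundingRect(m);print('scene pad box',x+100,y,w,h)
for n,u in(('smallred',(222,247)),('cam right',(443,385)),('lens',(632,332))): print(n,onz(t,np.array(u)*k,.04))
```

```text
red [0.60778761 0.1843496  0.19622388]
blue [0.60516056 0.05472924 0.19535231]
yel [ 0.60605485 -0.07640411  0.19737304]
(327.41783100465733, 219.52628077178974) [ 0.44257245 -0.097511    0.004     ]
scene pad box 159 221 46 28
smallred [0.58809779 0.30943057 0.04      ]
cam right [0.38409901 0.00529521 0.04      ]
lens [ 0.44735333 -0.25799616  0.04      ]
```

View pics/c1.png

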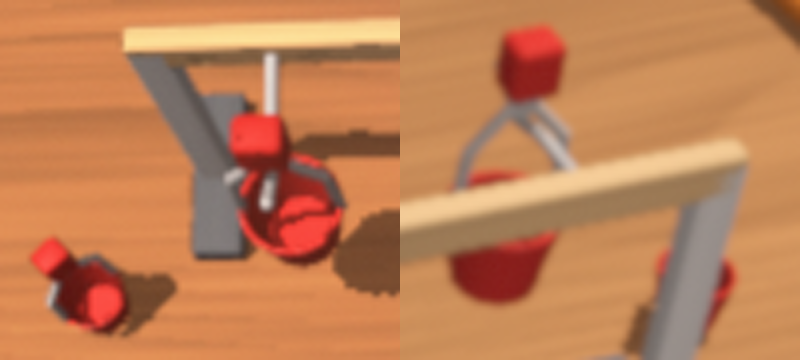

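The crop shows the larger red cup hung on the hook, with its knob at crop (258,140). The small red cup stands on the table at crop (85,290). The triangulated knob height of 0.196 m matches the expected 0.197 m. I'll move toward it now.

Call:
carry_out([
  [[0,0,-25],-6.7],
  [[0,0,-25],-6.7],
  [[-24,30,0],0],
  [[-24,30,0],0],
  [[-24,30,0],0],
  [[-24,30,0],0],
  [[-24,30,0],0],
  [[-24,30,0],0],
  [[-24,30,0],0],
  [[-24,30,0],0],
], fingers=70, squeeze=30)

```text
clock: 0.93
position: [0.3768, 0.3673, 0.2772]
ee_rot: [-0.001, 0.697, 0.717, -0.005]
contact_force: [1.0, 0.4, 0.2]
width: 0.0701
```

Call:
carry_out([
  [[-24,30,0],1.6],
  [[-24,30,0],0],
  [[-24,30,0],0],
  [[-24,30,0],0],
  [[-24,30,0],0],
  [[-24,30,0],0],
  [[-24,30,0],0],
  [[-10,12,0],0],
  [[0,0,0],0],
  [[0,0,0],0],
])

```text
clock: 1.77
position: [0.613, 0.1717, 0.2697]
ee_rot: [-0.002, 0.711, 0.703, -0.009]
contact_force: [-0.5, -0.2, -1.3]
width: 0.0698
```

Run:
```python
from h import *
s=snap('scene','s1');t=snap('top','t1');st=manip.get_state();p=st['position'];print(p,st['ee_rot'],proj(s,p),proj(t,p))
c2=cv2.resize(s['frame'][120:250,290:435],(580,520),interpolation=cv2.INTER_CUBIC)
cv2.imwrite('pics/c2.png',c2)
t0=load('t0')
a,b=[onz(t0,np.array(u)*.64,.184) for u in((240,147),(560,138))];print('rail',a,b,np.degrees(np.arctan2(a[0]-b[0],a[1]-b[1])))
```

```text
[0.61196639 0.17279713 0.27000853] [-0.00165959  0.70997717  0.70416646 -0.0089027 ] [358.66339308 146.1344521 ] [183.81727566 100.37559225]
rail [0.66849901 0.2472361  0.184     ] [ 0.66677348 -0.14098496  0.184     ] 0.25466223164017865
```

View pics/c2.png

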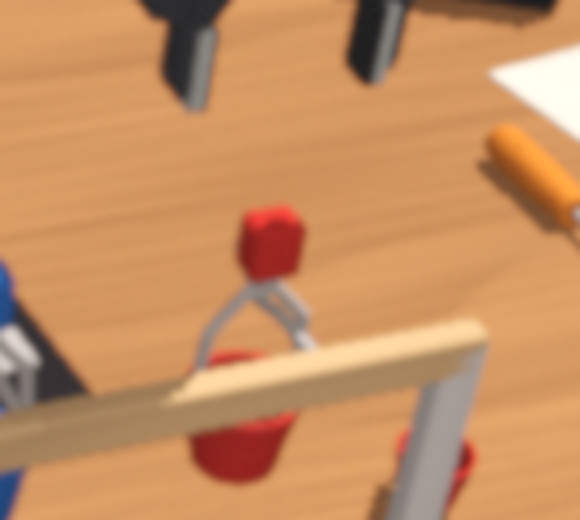

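Run:
```python
from h import *
s=load('s1');t=load('t0')
print(onz(s,(358,173.7),.211),onz(t,(184.3,118.2),.211),onz(s,(358,181),.197))
# model silhouettes: project knob box for guess, compare with red mask bbox
for g in((.602,.184),(.604,.184),(.606,.184),(.604,.187)):
  for d,n in((s,'s'),(t,'t')):
    P=np.array([proj(d,(g[0]+a*.01,g[1]+b*.012,z)) for a in(-1,1) for b in(-1,1) for z in(.183,.211)]);print(g,n,P.min(0).round(1),P.max(0).round(1))
for d,r in((s,(340,165,376,192)),(t,(172,108,196,128))):
    x0,y0,x1,y1=r;f=d['frame'][y0:y1,x0:x1].astype(int);m=((f[...,2]>110)&(f[...,1]<80)&(f[...,0]<80)).astype(np.uint8)
    print((m.sum(1)).tolist(),m.sum(0).tolist(),x0,y0)
```

```text
[0.60691146 0.18363839 0.211     ] [0.60583981 0.18311512 0.211     ] [0.60885203 0.18490352 0.197     ]
(0.602, 0.184) s [345.6 167.6] [366. 190.]
(0.602, 0.184) t [177.  114.8] [193.1 131.4]
(0.604, 0.184) s [346.1 168.3] [366.6 190.7]
(0.604, 0.184) t [177.  113.7] [193.1 130.4]
(0.606, 0.184) s [346.7 168.9] [367.2 191.4]
(0.606, 0.184) t [177.  112.7] [193.1 129.4]
(0.604, 0.187) s [347.7 168. ] [368.2 190.4]
(0.604, 0.187) t [175.4 113.8] [191.5 130.4]
[0, 0, 0, 0, 0, 0, 0, 0, 6, 11, 14, 14, 15, 16, 16, 15, 15, 15, 15, 15, 15, 13, 13, 10, 7, 0, 0] [0, 0, 0, 0, 0, 0, 0, 0, 0, 0, 8, 13, 16, 16, 16, 16, 17, 17, 17, 16, 16, 16, 14, 13, 11, 3, 0, 0, 0, 0, 0, 0, 0, 0, 0, 0] 340 165
[0, 0, 0, 0, 1, 3, 11, 13, 13, 14, 14, 14, 15, 14, 17, 16, 14, 5, 4, 4] [0, 0, 0, 0, 0, 2, 9, 13, 13, 14, 15, 14, 12, 11, 11, 11, 11, 10, 8, 2, 6, 3, 3, 4] 172 108
```

Call:
carry_out([
  [[6,-3,0],0],
  [[6,-3,0],0],
  [[0,0,15],0],
  [[0,0,15],0],
  [[0,0,15],0],
  [[0,0,0],0],
])

```text
clock: 2.37
position: [0.5973, 0.1959, 0.2277]
ee_rot: [-0.003, 0.706, 0.708, -0.006]
contact_force: [-0.1, -0.1, 0.4]
width: 0.0698
```

Call:
carry_out([
  [[-7,6,0],0],
  [[0,0,0],0],
  [[0,0,0],0],
])

```text
clock: 2.62
position: [0.6018, 0.192, 0.23]
ee_rot: [-0.002, 0.704, 0.71, -0.005]
contact_force: [-0.2, 1.2, -0.1]
width: 0.07
```

Call:
carry_out([
  [[-6,4,0],0],
  [[0,0,12],0],
  [[0,0,12],0],
  [[0,0,0],0],
  [[0,0,0],0],
])

```text
clock: 3.03
position: [0.6098, 0.1848, 0.2108]
ee_rot: [0.001, 0.704, 0.71, -0.001]
contact_force: [0.4, 0.3, 0.6]
width: 0.0703
```

Call:
carry_out([
  [[0,-3,8],0],
  [[0,0,10],0],
  [[0,0,8],0],
  [[0,0,0],0],
  [[0,0,0],0],
])

```text
clock: 3.45
position: [0.6079, 0.184, 0.1844]
ee_rot: [0.002, 0.705, 0.71, 0.0]
contact_force: [-0.1, 0.7, -0.0]
width: 0.0698
```

Call:
carry_out([
  [[0,0,0],0],
  [[0,0,0],0],
  [[0,0,0],0],
  [[0,0,0],0],
  [[0,0,0],0],
  [[0,0,0],0],
], fingers=0, squeeze=40)

```text
clock: 3.95
position: [0.6081, 0.1843, 0.1849]
ee_rot: [0.002, 0.704, 0.71, 0.0]
contact_force: [0.2, -0.7, -0.7]
width: 0.0232
```

Gripped at 23 mm, which fits the 24 mm knob. Next I'll lift about 30 mm.

Call:
carry_out([
  [[0,0,-8],0],
  [[0,0,-8],0],
  [[0,0,-8],0],
  [[0,0,0],0],
  [[0,0,0],0],
  [[0,0,0],0],
])

```text
clock: 4.45
position: [0.6085, 0.1845, 0.2124]
ee_rot: [0.002, 0.704, 0.71, 0.001]
contact_force: [0.6, 0.2, -0.2]
width: 0.0231
```

Run:
```python
from h import *
s=snap('scene','s2');t=snap('top','t2');print(manip.get_state()['position'],manip.get_state()['width'])
c2=cv2.resize(s['frame'][120:270,310:420],(396,540),interpolation=cv2.INTER_CUBIC)
c1=cv2.resize(t['frame'][75:185,130:210],(393,540),interpolation=cv2.INTER_CUBIC)
cv2.imwrite('pics/c3.png',np.hstack([c2,c1]))
```

```text
[0.60819087 0.18442752 0.21185929] 0.023099502217985332
```

View pics/c3.png

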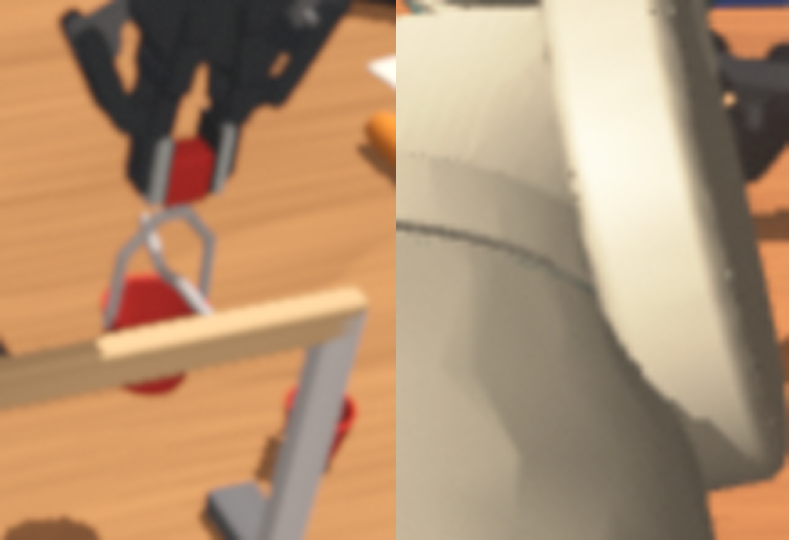

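The knob is held squarely at crop (190,172). The bail hangs upright, and the hook passes through it at about (150,235). The cup is 27 mm up, so I'll draw it toward −x.

Call:
carry_out([
  [[0,-8,0],0],
  [[0,-12,0],0],
  [[0,-12,0],0],
  [[0,0,0],0],
])

```text
clock: 4.88
position: [0.573, 0.1838, 0.2097]
ee_rot: [0.001, 0.705, 0.71, -0.001]
contact_force: [-0.7, -1.0, -1.7]
width: 0.0233
```

Call:
carry_out([
  [[0,-10,-2],0],
  [[0,-15,-1],0],
  [[0,-18,0],0],
  [[0,-18,0],0],
  [[0,-18,0],0],
  [[0,0,0],0],
])

```text
clock: 5.38
position: [0.4884, 0.1828, 0.2119]
ee_rot: [0.0, 0.705, 0.709, -0.002]
contact_force: [-0.5, -0.3, -1.5]
width: 0.0235
```

Call:
carry_out([
  [[-12,-6,0],0],
  [[-24,-6,0],0],
  [[-30,-5,0],0],
  [[-32,-5,0],0],
  [[-32,-5,0],0],
  [[-32,-4,0],0],
  [[-32,-4,0],0],
  [[-28,-4,0],0],
  [[-18,-3,0],0],
  [[-8,0,0],0],
])

```text
clock: 6.22
position: [0.4486, -0.0803, 0.2145]
ee_rot: [0.005, 0.702, 0.712, -0.001]
contact_force: [1.0, -0.3, -1.3]
width: 0.0234
```

Call:
carry_out([
  [[0,0,0],0],
  [[0,0,0],0],
  [[0,0,0],0],
])

```text
clock: 6.47
position: [0.4491, -0.0825, 0.2148]
ee_rot: [0.005, 0.704, 0.71, -0.0]
contact_force: [1.1, -0.4, -0.4]
width: 0.0236
```

Run:
```python
from h import *
s=snap('scene','s3');print(manip.get_state()['position'],manip.get_state()['width'])
s0=load('s0')
P=np.array([proj(s0,(.4426+.05*np.cos(a),-.0975+.05*np.sin(a),.004)) for a in np.linspace(0,6.28,60)]);print('pad model box',P.min(0),P.max(0))
cv2.imwrite('pics/c4.png',cv2.resize(s['frame'][120:300,120:330],(700,600),interpolation=cv2.INTER_CUBIC))
```

```text
[ 0.44910479 -0.08212851  0.21475634] 0.023067523086027244
pad model box [158.49441484 218.61589693] [207.21212913 251.45615359]
```

View pics/c4.png

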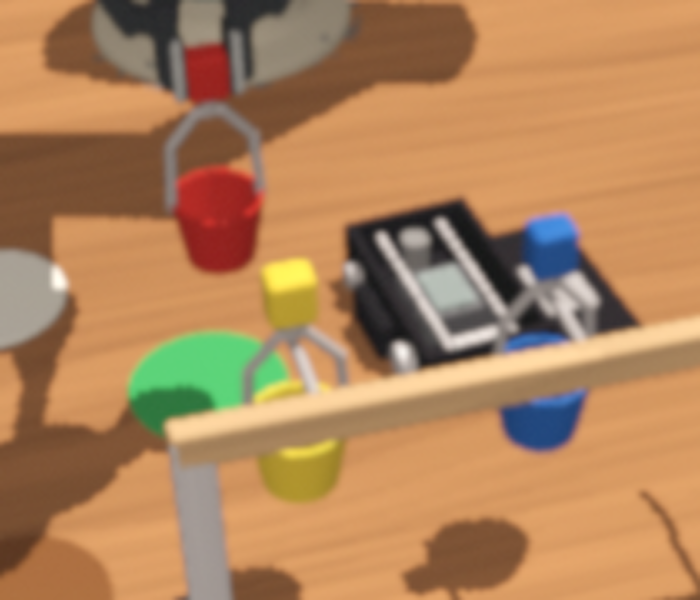

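The cup hangs upright at crop (218,220) and the knob is held. The blue and yellow cups are still on their hooks. The pad's left and top edges agree with the projected model. I'll centre over the pad and lower.

Call:
carry_out([
  [[-8,-3,5],0],
  [[-6,-3,12],0],
  [[0,0,15],0],
  [[0,0,15],0],
  [[0,0,12],0],
  [[0,0,0],0],
  [[0,0,0],0],
  [[0,0,0],0],
])

```text
clock: 7.18
position: [0.4438, -0.0927, 0.1528]
ee_rot: [0.005, 0.699, 0.715, -0.0]
contact_force: [0.3, 0.0, -1.3]
width: 0.023
```

Call:
carry_out([
  [[-4,-1,8],0],
  [[0,0,10],0],
  [[0,0,8],0],
  [[0,0,4],0],
  [[0,0,0],0],
  [[0,0,0],0],
])

```text
clock: 7.68
position: [0.4455, -0.0983, 0.1233]
ee_rot: [0.009, 0.698, 0.716, 0.001]
contact_force: [-0.5, 0.1, -0.3]
width: 0.023
```

Call:
carry_out([
  [[0,-2,3],0],
  [[0,0,3],0],
  [[0,0,0],0],
  [[0,0,0],0],
])

```text
clock: 8.02
position: [0.4441, -0.0988, 0.1175]
ee_rot: [0.01, 0.698, 0.716, 0.001]
contact_force: [-0.7, 0.4, -0.2]
width: 0.0235
```

Call:
carry_out([
  [[0,0,2],0],
  [[0,0,1],0],
  [[0,0,0],0],
  [[0,0,0],0],
])

```text
clock: 8.35
position: [0.4445, -0.099, 0.1146]
ee_rot: [0.01, 0.698, 0.716, 0.002]
contact_force: [-0.4, -0.5, -0.7]
width: 0.0231
```

Call:
carry_out([
  [[0,0,1.5],0],
  [[0,0,0],0],
  [[0,0,0],0],
])

```text
clock: 8.6
position: [0.4452, -0.0992, 0.1137]
ee_rot: [0.011, 0.698, 0.716, 0.002]
contact_force: [-0.3, 0.6, -1.3]
width: 0.0231
```

Call:
carry_out([
  [[0,0,1.5],0],
  [[0,0,1],0],
  [[0,0,0],0],
])

```text
clock: 8.85
position: [0.4462, -0.0993, 0.1137]
ee_rot: [0.012, 0.698, 0.716, 0.003]
contact_force: [-0.2, 0.2, -0.7]
width: 0.0234
```

Call:
carry_out([
  [[0,0,3],0],
  [[0,0,0],0],
])

```text
clock: 9.02
position: [0.4493, -0.1002, 0.114]
ee_rot: [0.015, 0.698, 0.716, 0.004]
contact_force: [-0.7, 0.6, -0.9]
width: 0.0234
```

Run:
```python
from h import *
from scipy.spatial.transform import Rotation as R
s=snap('scene','s4');st=manip.get_state();print(st['position'],st['contact_force']);q=st['ee_rot'];print(R.from_quat([q[1],q[2],q[3],q[0]]).as_matrix().round(3))
for p in((.4445,-.099,.004),):print(proj(s,p))
cv2.imwrite('pics/c5.png',cv2.resize(s['frame'][150:270,120:260],(700,600),interpolation=cv2.INTER_CUBIC))
```

```text
[ 0.44953895 -0.10026933  0.11394359] [ 0.48710118 -0.94264566 -1.62836015]
[[-0.025  0.999  0.028]
 [ 1.     0.026 -0.015]
 [-0.016  0.028 -0.999]]
[182.3754794  235.15262719]
```

View pics/c5.png

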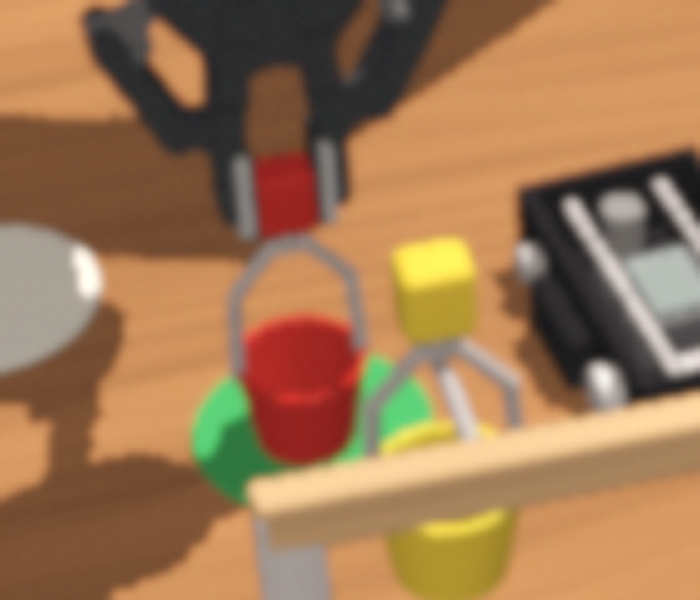

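Run:
```python
from h import *
st=manip.get_state();print(st['qpos'].round(3),st['effort'].round(2),st['moment'],st['contact_force'])
s=load('s4')
for z in(.004,.006,.010):
    P=np.array([proj(s,(.4495-.003+.02*np.cos(a),-.099+.02*np.sin(a),z)) for a in np.linspace(0,6.28,40)])
    print(z,((P.min(0)-[120,150])*5).round(),((P.max(0)-[120,150])*5).round())
```

```text
[-0.368  0.193  1.943 -0.005  0.974 -1.961] [ 5.000e-02 -3.230e+01 -1.981e+01 -0.000e+00  1.000e-02  0.000e+00] [ 0.00912968  0.01010168 -0.06821678] [ 0.48710118 -0.94264566 -1.62836015]
0.004 [264. 396.] [362. 462.]
0.006 [263. 393.] [361. 459.]
0.01 [263. 386.] [361. 452.]
```

Several signs point to contact: z stopped at 0.1137 m (0.113 predicted), and further downward commands only deflect the tool sideways. The foot's lower edge, at crop row 462, matches pad height. It sits about 11 mm off the pad centre, well inside the pad. I'll release.

Call:
carry_out([
  [[0,0,0],0],
  [[0,0,0],0],
  [[0,0,0],0],
  [[0,0,0],0],
  [[0,0,0],0],
  [[0,0,0],0],
], fingers=60)

```text
clock: 9.57
position: [0.4488, -0.1002, 0.1125]
ee_rot: [0.015, 0.698, 0.716, 0.004]
contact_force: [0.2, -0.1, 0.6]
width: 0.0599
```

Run:
```python
from h import *
s=snap('scene','s5');st=manip.get_state();print(st['position'],st['width'])
cv2.imwrite('pics/c6.png',cv2.resize(s['frame'][150:270,120:260],(700,600),interpolation=cv2.INTER_CUBIC))
```

```text
[ 0.448803   -0.1001315   0.11254088] 0.05982996656186196
```

View pics/c6.png

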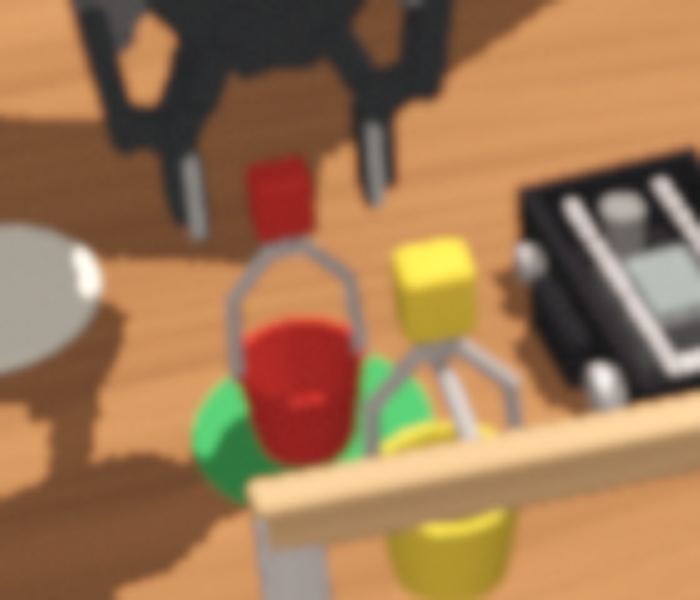

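The cup stands upright on the pad (foot at crop (305,440)). The fingers are clear on both sides of the knob at (282,200). I'll retreat upward.

Call:
carry_out([
  [[0,0,-8],0],
  [[0,0,-15],0],
  [[0,0,-20],0],
  [[0,0,-25],0],
  [[0,0,-25],0],
  [[0,-25,-10],0],
  [[0,-30,0],0],
  [[0,-30,0],0],
  [[0,-10,0],0],
  [[0,0,0],0],
])

```text
clock: 10.45
position: [0.3495, -0.1014, 0.2224]
ee_rot: [0.017, 0.697, 0.717, 0.004]
contact_force: [0.5, -0.2, -0.2]
width: 0.06
```

Call:
carry_out([
  [[0,-10,0],0],
  [[0,0,0],0],
  [[0,0,0],0],
  [[0,0,0],0],
  [[0,0,0],0],
  [[0,0,0],0],
])

```text
clock: 10.95
position: [0.3429, -0.1026, 0.2231]
ee_rot: [0.018, 0.697, 0.716, 0.006]
contact_force: [-0.4, 0.1, -0.3]
width: 0.0597
```

Run:
```python
from h import *
s=snap('scene','s6');t=snap('top','t6');print(manip.get_state()['position'])
cv2.imwrite('pics/c7.png',np.hstack([cv2.resize(s['frame'][110:290,120:400],(400,257)),cv2.resize(t['frame'][70:260,120:400],(400,257))]))
```

```text
[ 0.34272402 -0.10256584  0.22304664]
```

View pics/c7.png

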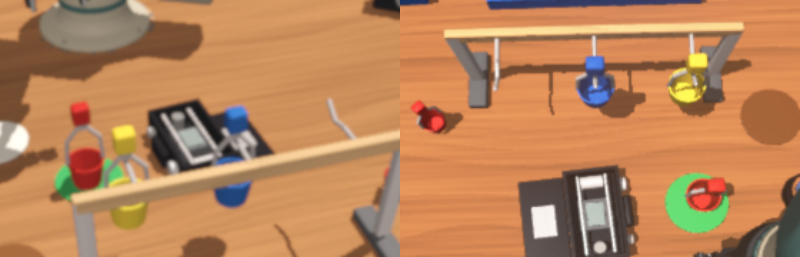

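The red cup stands upright inside the pad (top crop (703,198), pad centre (697,203)). The blue and yellow cups are still hanging, and the red cup's hook is empty.

```bash
python3 -c "
from rig import manip
print(manip.sign_off())"
```

```text
the job is handed in; nothing more can be done
None
```

I lifted the larger red cup about 27 mm off its hook, drew it toward the robot, carried it to the green pad and set it down. I handed the job in at about 11 s on the robot's clock.

- **Final pictures:** Both cameras show the red cup standing upright, wholly on the pad and about 1 cm off its centre. The blue and yellow cups still hang on their hooks, and the gripper is clear of everything.
- **Set-down check:** The wrist force never clearly showed the cup touching the pad; its readings stayed within about 2 N. I judged contact from three things: the height stopped within 1 mm of what I predicted, the tool slid about 5 mm sideways and tilted about 2° under further downward commands, and the cup's foot lined up with the pad in the picture. The cup stayed put when I released it.

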